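# Lay the soldering block flat and set it against the tray stop

### The arm

A 6-joint arm with a two-finger parallel gripper is mounted at the origin on the work surface. World frame = base frame: x ahead of the robot, y to its left, z up, the work surface at z = 0. Lengths are in m, angles in rad, forces in N, time in s.
With the tool pointing down it reaches from about 0.375 to 0.975 m from the base axis. Payload 3.8 kg.
Tool frame: the origin (TCP) lies at the very end of the fingers, on their centre line; the grasp point (between the pads) lies 19 mm behind it; z points along the fingers, y is the line along which they close (so a half turn about z gives the same grasp; the last joint's range is limited). The gripper opens to 85 mm and grips with 20 to 120 N. Pads are 22 mm wide; open, the fingers measure 114 mm over their backs; the gripper's body (76 mm by 85 mm) begins 54 mm behind the grasp point. The pads swing forward as they close: fully open they stand 13 mm farther back than shut.
Start: joints at [-1.332, 0.264, 1.604, -0, 1.274, -0.037], TCP at [0.184, -0.649, 0.231] pointing down, gripper open.
Joint ranges: [-2.63, 2.63], [-0.94, 2.18], [0.31, 2.57], [-1.31, 4.45], [0, 2.66], [-2.55, 2.55]. Speed limits (rad/s): [2.57, 2.57, 3.14, 3.14, 3.14, 3.14].

### API

Orientations are given as a rotation vector (axis times angle).
In Python, from workcell import * gives the robot as it stands.
- The arm moves only by the shell command python3 -m crank 'ROWS' [OPENING] [FORCE]. ROWS is JSON, a list that holds one entry, the list of rows, each a list of 6 numbers: the shift along the tool's x, y, z in cm, then the turn, a rotation vector about the tool's x, y, z in rad. In form: [[[dx, dy, dz, ax, ay, az], ...]]. A call has 1 to 8 rows; each row shifts and turns the commanded pose from where the row before left it, along the tool's axes as they then stand; what a row does not reach is not made up. A row lasts 1/12 s, in which the tool goes at most 41.7 mm and 7.16 degrees, less where a joint would pass 70% of its speed; a pose out of reach is approached as far as the arm can. A call with a gripper value outside its range is refused whole. OPENING is the finger opening in cm, from 0 to 8.54, set as the call begins (- or left out, the last holds). The fingers move at their own pace and stop on an object; FORCE is the grip in N (left out, the last holds). Time passes only in rows, so rows that do not move let the fingers close. It gives the time, the measured TCP pose, the force, the opening and the grip force at its end, in the units of the state.
- read_state(): the state, without advancing time (a new reading comes with each control period).
- read_camera(name): name is "scene" or "top" or "wrist"; returns the picture (480x640x3 uint8, blue, green, red); there is no depth.
- camera_model(name): a dict with "camera_matrix" (3x3 intrinsics, pixels), "R" (3x3) and "t" (3): a world point X has camera coordinates R X + t. Camera axes: x right, y down, z forward; pixel columns grow to the right and rows downward; lengths in m; the calibration is good to about 2 mm. The wrist camera is an equidistant fisheye: a pixel r from the principal point sees the ray r / f radians off the axis. A picture is of the moment at which its call begins: read the wrist's pose just before it. camera_model takes no time and is no camera call; for the wrist camera it gives the pose at the moment of the call.
- finish_job(): hands the job in; it is judged then, once.
The state is a dict: "time": time; "q": joint angles; "joint_vel": joint speeds; "joint_torque": joint torques, N m; "tool_pos": TCP position; "tcp_rot": TCP orientation; "wrist_force": force on the tool from outside, world axes, zero at the start; "torque": the same for the moment, N m; "width": opening from 0.0 (shut) to 1.0 (fully open); "grip_force": force on a finger pad.
Only numpy, scipy, OpenCV 4.12 (cv2) and the standard library are available. Lean on these libraries where they do the work, as an engineer would, in place of code of your own. Each camera call takes 0.05 s, during which the arm holds its last target. There are 200 camera calls.

### The job

The pale soldering block is standing on its end in the steel tray. First push it over so that it falls towards the tray's tall stop and lies flat on the tray, then push it along until its leading end rests squarely against the stop. Only push it with the fingers, never pick it up, and leave the other things on the bench undisturbed.

Things in the scene. Friction and masses are not known exactly. Their poses are not given: they have to be found in the camera images.
- tray: Shallow fixed dark steel tray, its place and angle vary. Origin: on the bench under the middle of its inner floor; x along its length towards the tall stop, z up. Inner floor 240 (x -120 to 120) by 200 (y -100 to 100), 6 above the bench. Rim 6 thick, 14 high above the bench on three sides; the stop at the +x end is 10 thick, 212 wide, 38 high above the bench, inner face at x = 120. (mm)
- stop_face (a point): Middle of the inner face of the tray's tall stop, 20 above the bench; tray axes (x points into the stop). (mm)
- block: Loose pale soldering block, 28 x 60 x 100, 0.13 to 0.25 kg. Starts standing on its 28 x 60 end on the tray floor, centred at tray x -60 to -35, y -10 to 10, its broad faces looking along the tray within 0.2 rad. Origin: centre of the end it stands on. x (28) points to the stop, y across (60), z along its 100 length, up. Tipped as wanted, its x points down and z to the stop. (mm)
- block_centre (a point): Centre of the soldering block: 56 above the bench when standing, 20 when lying flat on the tray. Block axes. (mm)
- block_top (a point): Centre of the block's 28 x 60 end that is uppermost at the start; becomes the leading end, towards the stop, when the block has been tipped. Block axes. (mm)
- block_foot (a point): Centre of the block's 28 x 60 end that it stands on at the start; becomes the trailing end when tipped. Block axes. (mm)
- flux_jar: Small closed jar, diameter 32, 45 high, standing on the tray floor in one of the two corners away from the stop, 72 to 80 from the tray's long middle line and 85 to 97 on the near side of its middle. Leave alone; sizes in mm. Origin: centre of its underside.
- pot: Small white ceramic cup, diameter 34, 30 high, standing on the tray floor in the other corner away from the stop, at the same distances. Leave alone; sizes in mm. Origin: centre of its underside.
- bench_block: Steel bench block, 60 x 60 x 22 high, on the bench beside the tray. Leave alone; sizes in mm. Origin: centre of its underside.
- doming_block: Brass doming cube of 45, on the bench beside the tray. Leave alone; sizes in mm. Origin: centre of its underside.
- loupe: Metal eye loupe, diameter 36, 36 high, on the bench beside the tray. Leave alone; sizes in mm. Origin: centre of its underside.
- hammer: Hammer, 220 long, lying on the bench to the robot's left. Leave alone; sizes in mm. Origin: underside of its middle.
- ring_box: Blue ring box, 55 x 55 x 40 high, on the bench to the robot's right. Leave alone; sizes in mm. Origin: centre of its underside.
- ring_stand: Slim aluminium ring cone on a round foot of diameter 64, 120 high, on the bench to the robot's right. Leave alone; sizes in mm. Origin: centre of its underside.

How it is judged:
By the outcome, as a careful person would: the job done as asked, in the order asked, and still so for the second after the job is handed in, with the robot touching nothing.
It also fails if it takes over 40 s, if anything falls off the work surface, if the arm or the gripper's body presses on something with over 40 N, if the wrist force passes 120 N, or if a joint passes its speed limit or range.

## Working session

There is one attempt and no reset: what is moved stays moved. The work goes in short steps, Python scripts to look and compute and a shell command to move; the robot and the scene stay as the last step left them, time stands still between calls to the robot, and variables do not carry over. Pictures are saved under pics/ and viewed, at most 10 in all, crops included, and the job is handed in when it is done.

```bash
mkdir -p pics
python3 - <<'E'
from workcell import *
import cv2
for n in("scene","top"):
    cv2.imwrite(f"pics/{n}0.png",read_camera(n))
    m=camera_model(n);print(n,m)
s=read_state();print(s["time"],s["tool_pos"],s["tcp_rot"],s["wrist_force"])
E
```

```text
scene {'camera_matrix': array([[604.17519778,   0.        , 324.30280638],
       [  0.        , 604.17519778, 254.60009475],
       [  0.        ,   0.        ,   1.        ]]), 'R': array([[ 0.87768272,  0.4791126 , -0.01114219],
       [ 0.36628573, -0.68562603, -0.629088  ],
       [-0.30904336,  0.54805844, -0.77725423]]), 't': array([-0.51132353, -0.16860136,  1.54190277])}
top {'camera_matrix': array([[497.01829333,   0.        , 317.12518655],
       [  0.        , 497.01829333, 241.32688044],
       [  0.        ,   0.        ,   1.        ]]), 'R': array([[ 0.00130687, -0.99999828,  0.00131398],
       [-0.99558427, -0.00142443, -0.09386123],
       [ 0.09386294, -0.00118551, -0.99558442]]), 't': array([-0.00515084,  0.57459657,  1.36950419])}
0.1 [ 0.18364091 -0.64882652  0.2300474 ] [-3.10971867e+00 -4.31553204e-01  3.51881639e-04] [-0.45151564  0.19140966 -0.00900184]
```

View pics/top0.png

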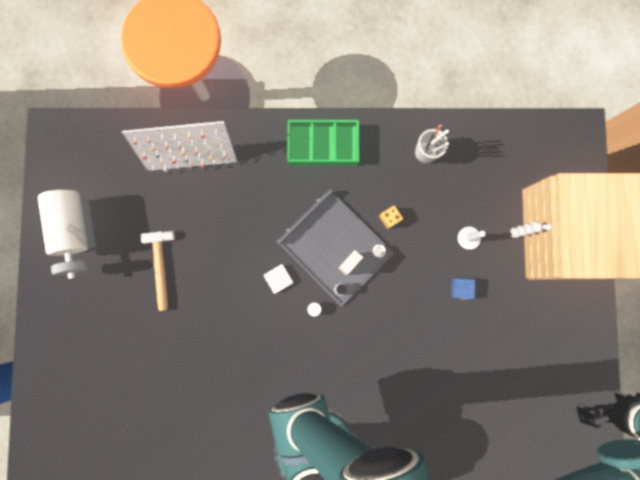

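View pics/scene0.png

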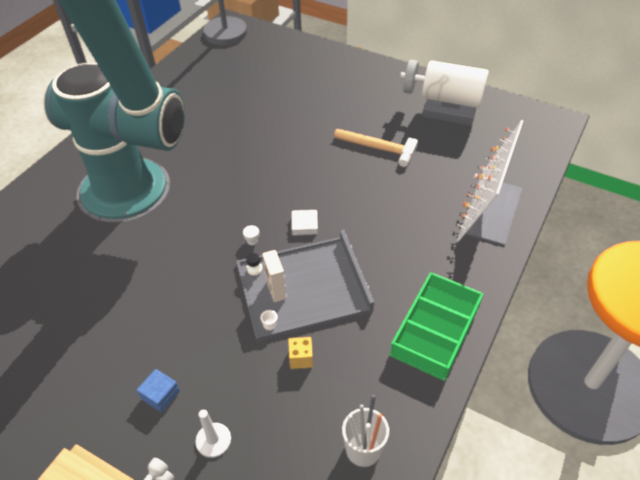

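The top view shows the tray with its stop at the upper left, from about (278,240) to (332,192). The block is near (350,263), the jar near (340,289) and the pot near (379,251). I'll enlarge both pictures.

Run:
```python
import cv2,numpy as np
def crop(n,x,y,w,h,k):
    c=cv2.resize(cv2.imread(f"pics/{n}0.png")[y:y+h,x:x+w],None,fx=k,fy=k,interpolation=cv2.INTER_CUBIC)
    c=cv2.convertScaleAbs(c,alpha=1.5,beta=15)
    for i in range(0,w,10):
        cv2.line(c,(i*k,0),(i*k,6),(0,255,0),1); 
        if i%20==0:cv2.putText(c,str(x+i),(i*k,18),0,.4,(0,255,0),1)
    for i in range(0,h,10):
        cv2.line(c,(0,i*k),(6,i*k),(0,255,0),1)
        if i%20==0:cv2.putText(c,str(y+i),(8,i*k+4),0,.4,(0,255,0),1)
    cv2.imwrite(f"pics/{n}0c.png",c)
crop("top",260,180,150,130,5-1+0) if 0 else crop("top",270,185,135,125,4)
crop("scene",230,220,150,125,5-0)
```

```text
(no output)
```

View pics/top0c.png

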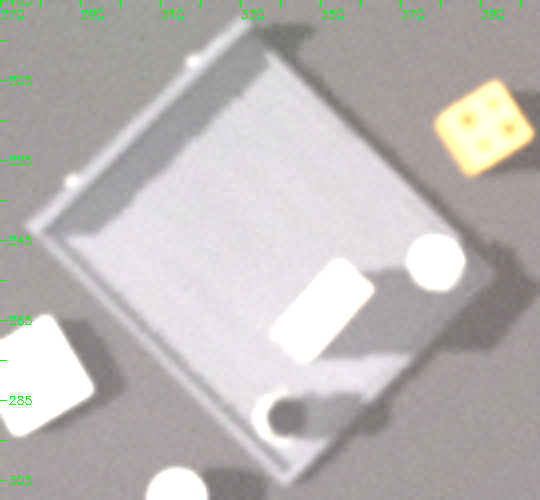

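View pics/scene0c.png

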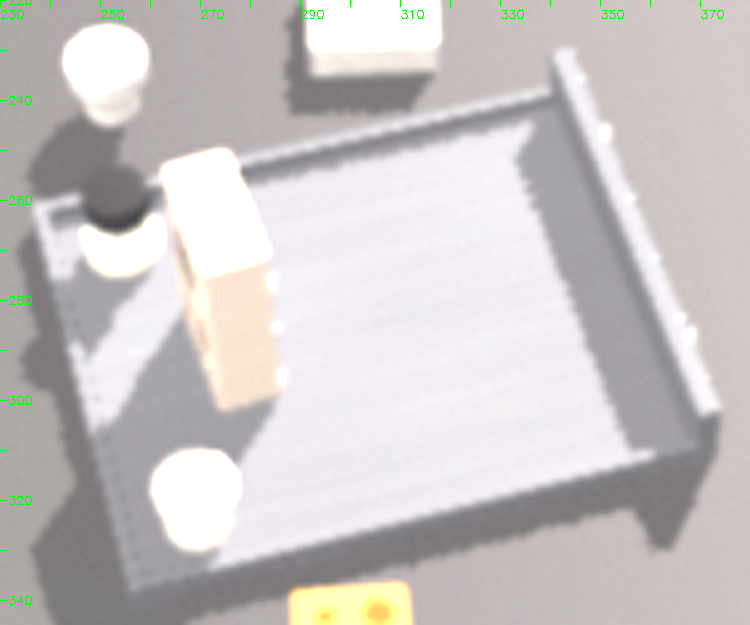

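Top view: the block's top end has corners at about (355,249.5), (363.5,257.5), (346,276) and (337.5,267.5), and the tray corners are visible. Scene view: the block stands with its top end at (262–284, 250–276) and its foot at (274,302) and (287,299). Next I'll fit the tray and block poses by reprojection.

```bash
cat > h.py <<'E'
from workcell import *
import numpy as np, cv2
from scipy.optimize import least_squares
from scipy.spatial.transform import Rotation as Ro
def proj(n,X):
    m=camera_model(n);c=np.atleast_2d(X)@m["R"].T+m["t"]
    p=c@m["camera_matrix"].T;return p[:,:2]/p[:,2:]
def place(p,L):
    L=np.array(L,float)/1000;c,s=np.cos(p[2]),np.sin(p[2])
    return np.c_[p[0]+c*L[:,0]-s*L[:,1],p[1]+s*L[:,0]+c*L[:,1],L[:,2]]
def fit(obs,p0):
    def f(p): return np.concatenate([(proj(n,place(p,[l]))-u).ravel() for n,l,u in obs])
    r=least_squares(f,p0,loss="soft_l1");return r.x,f(r.x).reshape(-1,2)
E
python3 - <<'E'
from h import *
T,S="top","scene"
tray=[(T,(130,106,38),(277,242)),(T,(130,-106,38),(332,189.5)),(T,(-126,106,14),(342,306)),(T,(-126,-106,14),(393.7,253.7)),
(S,(120,106,38),(341,230)),(S,(120,-106,38),(370,303)),(S,(130,-106,38),(373.6,301.6)),(S,(-126,106,14),(237.6,261.6))]
t,r=fit(tray,[.65,0,.8]);print("tray",t.round(4));print(r.round(1).tolist())
bl=[(T,(14,-30,106),(355,249.5)),(T,(-14,-30,106),(363.5,257.5)),(T,(-14,30,106),(346.2,275.7)),(T,(14,30,106),(337.5,267.5)),
(S,(-14,30,106),(262.4,253)),(S,(14,30,106),(277,250)),(S,(14,-30,106),(284.4,271.6)),(S,(-14,-30,106),(271,275.6)),(S,(-14,-30,6),(274,302)),(S,(14,-30,6),(286.6,299))]
for o in (bl,bl[:4],bl[4:]):
    b,r=fit(o,[.55,-.05,.8]);print("block",b.round(4));print(r.round(1).tolist())
    d=b[:2]-t[:2];c,s=np.cos(t[2]),np.sin(t[2]);print("in tray",c*d[0]+s*d[1],-s*d[0]+c*d[1],b[2]-t[2])
print(read_state()["q"])
E
```

```text
tray [ 0.5567 -0.0571  0.7861]
[[-0.8, -0.7], [-2.1, -1.2], [-1.1, 0.5], [-0.0, -0.6], [-1.7, 0.6], [-0.5, 0.4], [0.4, 0.7], [-1.9, -0.2]]
block [ 0.5132 -0.0916  0.8176]
[[-1.0, 0.3], [-1.7, -0.4], [0.1, -2.1], [1.0, -1.1], [0.5, 0.1], [-1.2, -0.2], [-0.8, -0.3], [-0.6, -0.8], [0.1, 0.6], [-0.1, 0.2]]
in tray -0.05510330955079862 0.00636760390534152 0.03149275098081694
block [ 0.5111 -0.0927  0.8062]
[[-0.4, 1.2], [-1.3, 0.5], [0.4, -1.3], [1.4, -0.5]]
in tray -0.05740126233675291 0.00711703688244128 0.020123418555275552
block [ 0.514  -0.0913  0.8138]
[[1.0, 0.1], [-0.7, -0.1], [-0.4, -0.2], [-0.3, -0.8], [0.4, 0.7], [0.3, 0.3]]
in tray -0.05433857535563247 0.005985621716245275 0.027668859187452544
[-1.33190260e+00  2.64690876e-01  1.60529358e+00 -1.47290417e-05
  1.27369247e+00 -3.68917864e-02]
```

```bash
cat >> h.py <<'E'
TR=np.array([.5567,-.0571,.7861])
def go(x,y,z,yaw=TR[2]):
    s=read_state();R=Ro.from_rotvec(s["tcp_rot"]);w=place(TR,[(x,y,z)])[0]
    p=np.array(s["tool_pos"]);d=p[:2]-TR[:2];c,sn=np.cos(TR[2]),np.sin(TR[2])
    print("t",round(s["time"],2),"tray xyz mm",(1e3*np.array([c*d[0]+sn*d[1],-sn*d[0]+c*d[1],p[2]])).round(1),"F",np.round(s["wrist_force"],1),"w",s["width"])
    print("dcm tool",(100*R.inv().apply(w-p)).round(2))
    Rt=Ro.from_euler("z",yaw)*Ro.from_euler("x",np.pi);print("rot",(R.inv()*Rt).as_rotvec().round(3))
E
python3 -m crank '[[[0,0,0,0,0,-0.087],[0,0,0,0,0,-0.087],[0,0,0,0,0,-0.087],[0,0,0,0,0,-0.087],[0,0,0,0,0,-0.087],[0,0,0,0,0,-0.087],[0,0,0,0,0,0],[0,0,0,0,0,0]]]' 3 20
python3 -c "
from h import *
go(-100,5,200,.80)"
```

```text
time: 0.77
tool_pos: [0.1838, -0.6492, 0.2307]
tcp_rot: [-2.895, -1.216, -0.0]
wrist_force: [-0.6, -0.1, 0.4]
width: 0.349
grip_force: 0.0
t 0.77 tray xyz mm [-682.5 -154.5  230.7] F [-0.6 -0.1  0.4] w 0.34861987282237594
dcm tool [ 58.39 -15.4    3.11]
rot [-0.001 -0.001 -0.005]
```

```bash
python3 -m crank '[[[3.2,-0.85,0,0,0,0],[3.2,-0.85,0,0,0,0],[3.2,-0.85,0,0,0,0],[3.2,-0.85,0,0,0,0],[3.2,-0.85,0,0,0,0],[3.2,-0.85,0,0,0,0],[3.2,-0.85,0,0,0,0],[3.2,-0.85,0,0,0,0]]]'
python3 -m crank '[[[3.2,-0.85,0,0,0,0],[3.2,-0.85,0,0,0,0],[3.2,-0.85,0,0,0,0],[3.2,-0.85,0,0,0,0],[3.2,-0.85,0,0,0,0],[3.2,-0.85,0,0,0,0],[3.2,-0.85,0,0,0,0],[3.2,-0.85,0,0,0,0]]]'
python3 -m crank '[[[3.2,-0.8,0,0,0,0],[3.2,-0.8,0,0,0,0],[0,0,0,0,0,0],[0,0,0,0,0,0],[0,0,0,0,0,0]]]'
python3 -c "
from h import *
go(-105,6,90,.80)"
```

```text
time: 1.43
tool_pos: [0.3143, -0.4172, 0.2312]
tcp_rot: [2.897, 1.216, 0.0]
wrist_force: [0.9, -0.3, 0.7]
width: 0.35
grip_force: 0.0
time: 2.1
tool_pos: [0.4444, -0.1865, 0.2314]
tcp_rot: [2.896, 1.216, 0.0]
wrist_force: [0.6, 0.1, 0.1]
width: 0.351
grip_force: 0.0
time: 2.52
tool_pos: [0.4769, -0.1311, 0.2311]
tcp_rot: [2.895, 1.22, -0.001]
wrist_force: [0.2, -0.4, -0.3]
width: 0.351
grip_force: 0.0
t 2.52 tray xyz mm [-108.7    4.1  231.1] F [ 0.2 -0.4 -0.3] w 0.35097317361668595
dcm tool [ 0.39 -0.18 14.11]
rot [-0.     0.001 -0.002]
```

```bash
python3 -m crank '[[[0,-0.2,2.1,0,0,0],[0,0,2.1,0,0,0],[0,0,2.1,0,0,0],[0,0,2.1,0,0,0],[0,0,2.1,0,0,0],[0,0,2.1,0,0,0],[0,0,2.1,0,0,0],[0,0,0,0,0,0]]]'
python3 -m crank '[[[0.5,0,0,0,0,0],[0.5,0,0,0,0,0],[0.5,0,0,0,0,0],[0.3,0,0,0,0,0],[0.3,0,0,0,0,0],[0.2,0,0,0,0,0]]]'
python3 -c "
from h import *
go(-80,6,85,.80)
cv2.imwrite('pics/s1.png',cv2.resize(read_camera('scene')[180:340,220:400],None,fx=4,fy=3.6))"
```

```text
time: 3.18
tool_pos: [0.4714, -0.1299, 0.08]
tcp_rot: [-2.892, -1.214, 0.01]
wrist_force: [-1.2, 0.5, -0.1]
width: 0.349
grip_force: 0.0
time: 3.68
tool_pos: [0.4929, -0.1129, 0.0852]
tcp_rot: [2.894, 1.221, 0.002]
wrist_force: [-0.5, 0.3, 0.2]
width: 0.349
grip_force: 0.0
t 3.68 tray xyz mm [-84.6   5.7  85.2] F [-0.5  0.3  0.2] w 0.34943254404335083
dcm tool [ 0.46 -0.02  0.02]
rot [ 0.002 -0.001 -0.002]
```

View pics/s1.png

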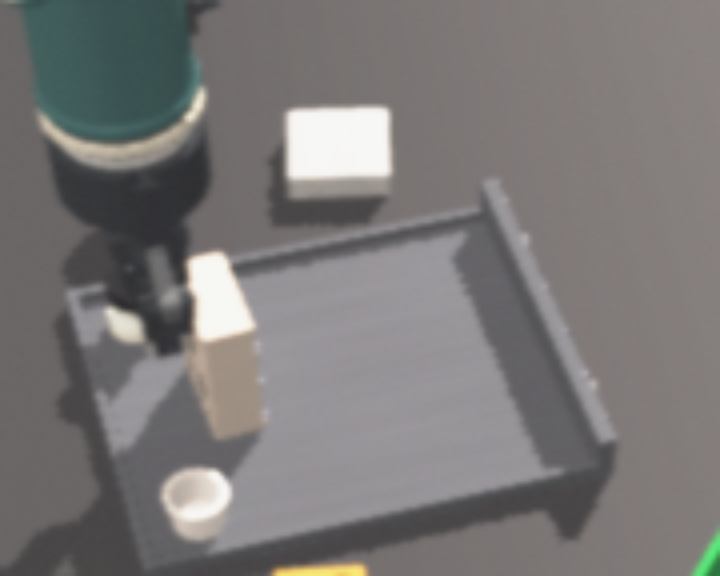

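The fingers are just behind the block, at crop (175,330), and the block still stands. I'll push slowly now.

```bash
python3 -m crank '[[[0.25,0,0,0,0,0],[0.25,0,0,0,0,0],[0.25,0,0,0,0,0],[0.25,0,0,0,0,0],[0.25,0,0,0,0,0],[0.25,0,0,0,0,0],[0.25,0,0,0,0,0],[0.25,0,0,0,0,0]]]'
python3 -c "
from h import *
go(-50,6,85,.80)
cv2.imwrite('pics/s2.png',cv2.resize(read_camera('scene')[180:340,220:400],None,fx=4,fy=3.6))"
```

```text
time: 4.4
tool_pos: [0.506, -0.0987, 0.0843]
tcp_rot: [-2.895, -1.22, -0.0]
wrist_force: [0.3, -0.0, 0.9]
width: 0.352
grip_force: 0.1
t 4.4 tray xyz mm [-65.3   6.5  84.3] F [ 0.3 -0.   0.9] w 0.3519184619920341
dcm tool [ 1.52  0.07 -0.07]
rot [-0.    -0.    -0.002]
```

View pics/s2.png

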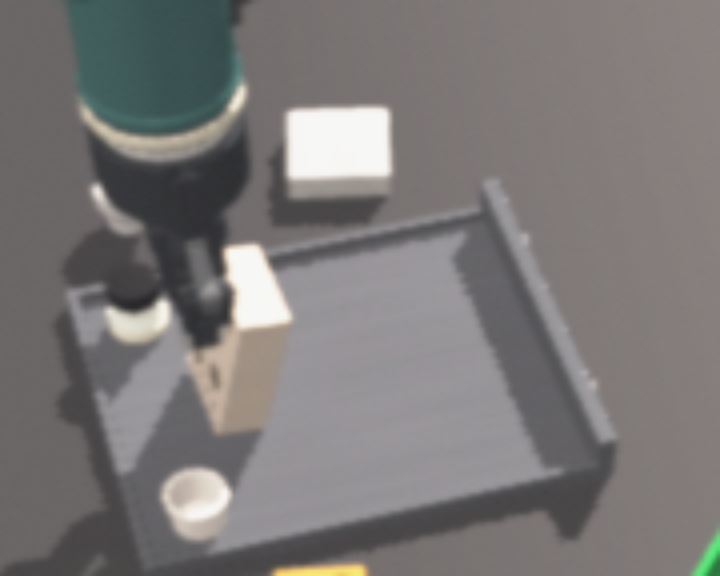

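The block is tilting forward about its front foot edge, with the foot still near (240,430). I'll continue.

```bash
python3 -m crank '[[[0.25,0,0,0,0,0],[0.25,0,0,0,0,0],[0.25,0,0,0,0,0],[0.25,0,0,0,0,0],[0.25,0,0,0,0,0],[0.25,0,0,0,0,0],[0,0,0,0,0,0],[0,0,0,0,0,0]]]'
python3 -m crank '[[[0,0,0,0,0,0],[0,0,0,0,0,0],[0,0,0,0,0,0],[0,0,0,0,0,0]]]'
python3 -c "
from h import *
go(-100,6,85,.7861)
cv2.imwrite('pics/s3.png',cv2.resize(read_camera('scene')[180:340,220:400],None,fx=4,fy=3.6))"
```

```text
time: 5.12
tool_pos: [0.5164, -0.088, 0.0843]
tcp_rot: [-2.895, -1.221, 0.0]
wrist_force: [-0.3, 0.3, 0.1]
width: 0.35
grip_force: 0.0
time: 5.45
tool_pos: [0.5162, -0.0882, 0.0843]
tcp_rot: [2.895, 1.22, -0.0]
wrist_force: [-0.1, -0.2, -0.3]
width: 0.351
grip_force: 0.0
t 5.45 tray xyz mm [-50.6   6.7  84.3] F [-0.1 -0.2 -0.3] w 0.3507927035206621
dcm tool [-4.94  0.01 -0.07]
rot [0.    0.    0.012]
```

View pics/s3.png

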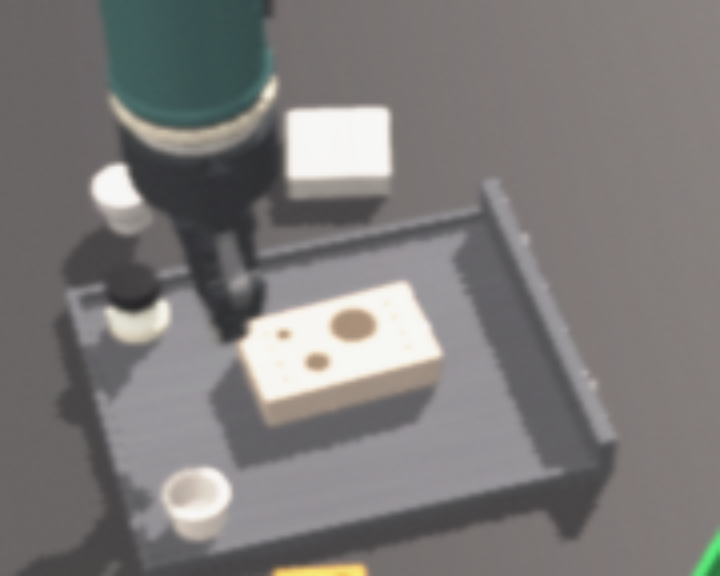

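The block now lies flat. Its upper corners in the crop are (243,342), (405,283), (442,352) and (265,400). I'll fit its pose.

```bash
python3 - <<'E'
from h import *
u=lambda x,y:(x/4+220,y/3.6+180)
o=[("scene",l,u(*p)) for l,p in [((-50,30,34),(243,342)),((50,30,34),(405,283)),((50,-30,34),(442,352)),((-50,-30,34),(265,400)),((-50,-30,6),(270,423))]]
b,r=fit(o,[.56,-.05,.8]);d=b[:2]-TR[:2];c,s=np.cos(TR[2]),np.sin(TR[2])
print(c*d[0]+s*d[1],-s*d[0]+c*d[1],b[2]-TR[2],r.round(1).tolist())
E
python3 -m crank '[[[-0.8,0,0,0,0,0],[-0.8,0,0,0,0,0],[-0.8,0,0,0,0,0],[-0.8,0,0,0,0,0],[-0.8,0,0,0,0,0],[-0.8,0,0,0,0,0],[0,0,0,0,0,0],[0,0,0,0,0,0]]]'
python3 -c "
from h import *
go(-60,5,15)"
```

```text
0.010501450644001584 0.010306112499274106 0.05646025591452353 [[-2.2, -4.7], [0.2, -0.5], [0.2, 0.5], [0.5, 0.1], [0.0, 1.2]]
time: 6.17
tool_pos: [0.4824, -0.1229, 0.0843]
tcp_rot: [-2.896, -1.218, -0.0]
wrist_force: [0.3, -0.4, 0.5]
width: 0.351
grip_force: 0.0
t 6.17 tray xyz mm [-99.1   6.   84.3] F [ 0.3 -0.4  0.5] w 0.3506402927469397
dcm tool [3.91 0.14 6.93]
rot [ 0.   -0.    0.01]
```

```bash
python3 -m crank '[[[0,-0.3,1.0,0,0,0.012],[0,0,1.2,0,0,0],[0,0,1.2,0,0,0],[0,0,1.2,0,0,0],[0,0,1.2,0,0,0],[0,0,0.8,0,0,0],[0,0,0.4,0,0,0],[0,0,0,0,0,0]]]'
python3 -m crank '[[[0.6,0,0,0,0,0],[0.6,0,0,0,0,0],[0.6,0,0,0,0,0],[0.6,0,0,0,0,0],[0.6,0,0,0,0,0],[0.6,0,0,0,0,0],[0.5,0,0,0,0,0],[0.4,0,0,0,0,0]]]'
python3 -m crank '[[[0.4,0,0,0,0,0],[0.4,0,0,0,0,0],[0.4,0,0,0,0,0],[0.4,0,0,0,0,0],[0.4,0,0,0,0,0],[0.4,0,0,0,0,0],[0.4,0,0,0,0,0],[0.4,0,0,0,0,0]]]'
python3 -c "
from h import *
go(9,9,15)"
```

```text
time: 6.83
tool_pos: [0.4796, -0.1198, 0.0129]
tcp_rot: [-2.901, -1.202, 0.003]
wrist_force: [0.4, -0.3, -1.0]
width: 0.346
grip_force: 0.0
time: 7.5
tool_pos: [0.513, -0.088, 0.0144]
tcp_rot: [2.902, 1.203, 0.0]
wrist_force: [0.2, 0.7, 0.3]
width: 0.348
grip_force: 0.0
time: 8.17
tool_pos: [0.5353, -0.0656, 0.0142]
tcp_rot: [-2.902, -1.203, 0.0]
wrist_force: [-1.6, -0.9, -0.4]
width: 0.35
grip_force: 0.3
t 8.17 tray xyz mm [-21.2   9.1  14.2] F [-1.6 -0.9 -0.4] w 0.35043366226757583
dcm tool [ 3.02  0.01 -0.08]
rot [-0.  0. -0.]
```

```bash
python3 -m crank '[[[0.4,0,0,0,0,0],[0.4,0,0,0,0,0],[0.4,0,0,0,0,0],[0.3,0,0,0,0,0],[0.3,0,0,0,0,0],[0.3,0,0,0,0,0],[0.2,0,0,0,0,0],[0,0,0,0,0,0]]]'
python3 -c "
from h import *
go(9,9,15)"
python3 -m crank '[[[0.1,0,0,0,0,0],[0.1,0,0,0,0,0],[0.1,0,0,0,0,0],[0.1,0,0,0,0,0]]]'
python3 -c "
from h import *
go(9,9,15)"
```

```text
time: 8.83
tool_pos: [0.5518, -0.0494, 0.0144]
tcp_rot: [2.902, 1.203, 0.001]
wrist_force: [-0.2, 0.2, 0.1]
width: 0.354
grip_force: 0.0
t 8.83 tray xyz mm [ 2.   8.9 14.4] F [-0.2  0.2  0.1] w 0.3544649808323533
dcm tool [ 0.7  -0.01 -0.06]
rot [ 0.    -0.001 -0.   ]
time: 9.17
tool_pos: [0.5541, -0.0469, 0.0144]
tcp_rot: [2.902, 1.203, -0.0]
wrist_force: [-1.6, -0.9, 1.1]
width: 0.356
grip_force: 0.8
t 9.17 tray xyz mm [ 5.3  9.  14.4] F [-1.6 -0.9  1.1] w 0.3563668568914747
dcm tool [ 0.37  0.   -0.06]
rot [ 0.  0. -0.]
```

```bash
python3 -m crank '[[[0.1,0,0,0,0,0],[0.1,0,0,0,0,0],[0.1,0,0,0,0,0],[0.1,0,0,0,0,0]]]'
python3 -m crank '[[[0.1,0,0,0,0,0],[0.1,0,0,0,0,0],[0.1,0,0,0,0,0]]]'
python3 -c "
from h import *
go(9,9,15)
cv2.imwrite('pics/s4.png',cv2.resize(read_camera('scene')[200:320,240:390],None,fx=5,fy=5))"
```

```text
time: 9.5
tool_pos: [0.557, -0.044, 0.0143]
tcp_rot: [2.902, 1.203, 0.0]
wrist_force: [-0.3, -1.0, 1.4]
width: 0.354
grip_force: 0.8
time: 9.75
tool_pos: [0.5577, -0.0431, 0.0143]
tcp_rot: [2.901, 1.204, -0.006]
wrist_force: [-8.2, -9.1, 6.8]
width: 0.353
grip_force: 6.0
t 9.75 tray xyz mm [10.6  9.2 14.3] F [-8.2 -9.1  6.8] w 0.3533033157212219
dcm tool [-0.16  0.02 -0.07]
rot [-0.001  0.004  0.001]
```

View pics/s4.png

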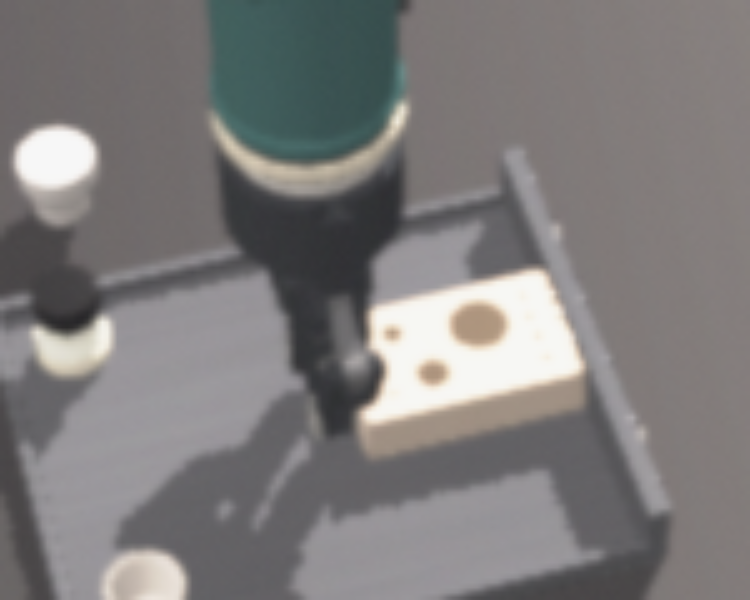

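The block's leading edge, (545,270) to (583,372), lies against and parallel to the stop, and the force has risen to about 12 N. I'll give it a small firm seat, then back off slowly and check.

```bash
python3 -m crank '[[[0.1,0,0,0,0,0],[0.05,0,0,0,0,0],[0,0,0,0,0,0],[0,0,0,0,0,0]]]'
python3 -m crank '[[[-0.1,0,0,0,0,0],[-0.2,0,0,0,0,0],[-0.3,0,0,0,0,0],[-0.5,0,0,0,0,0],[-1,0,0,0,0,0],[-1.5,0,0,0,0,0],[-1.5,0,0,0,0,0],[0,0,0,0,0,0]]]'
python3 -m crank '[[[0,0,-2,0,0,0],[0,0,-3,0,0,0],[0,0,-3,0,0,0],[0,0,-3,0,0,0],[-2,0,-3,0,0,0],[-2,0,-3,0,0,0],[-2,0,0,0,0,0],[0,0,0,0,0,0]]]'
python3 -m crank '[[[-3,0,0,0,0,0],[-3,0,0,0,0,0],[-3,0,0,0,0,0],[-3,0,0,0,0,0],[-3,0,0,0,0,0],[-3,0,0,0,0,0],[0,0,0,0,0,0],[0,0,0,0,0,0]]]'
python3 -c "
from h import *
a=read_camera('scene')[210:340,235:385];b=read_camera('top')[185:310,270:405]
cv2.imwrite('pics/f.png',cv2.convertScaleAbs(cv2.resize(a,None,fx=5.3,fy=4.6,interpolation=2),alpha=1.3));cv2.imwrite('pics/ft.png',cv2.convertScaleAbs(cv2.resize(b,None,fx=4,fy=4,interpolation=2),alpha=1.2))"
```

```text
time: 10.13
tool_pos: [0.5577, -0.0431, 0.0143]
tcp_rot: [2.901, 1.204, -0.009]
wrist_force: [-7.2, -10.6, 8.6]
width: 0.355
grip_force: 6.9
time: 10.8
tool_pos: [0.5207, -0.0785, 0.0135]
tcp_rot: [-2.902, -1.2, 0.005]
wrist_force: [0.2, -0.5, -0.4]
width: 0.348
grip_force: 0.0
time: 11.47
tool_pos: [0.481, -0.1218, 0.187]
tcp_rot: [2.9, 1.198, 0.004]
wrist_force: [-0.9, 0.0, -0.8]
width: 0.354
grip_force: 0.0
time: 12.13
tool_pos: [0.3533, -0.2469, 0.1834]
tcp_rot: [-2.903, -1.197, -0.0]
wrist_force: [0.7, 0.8, 0.6]
width: 0.357
grip_force: 0.0
```

View pics/f.png

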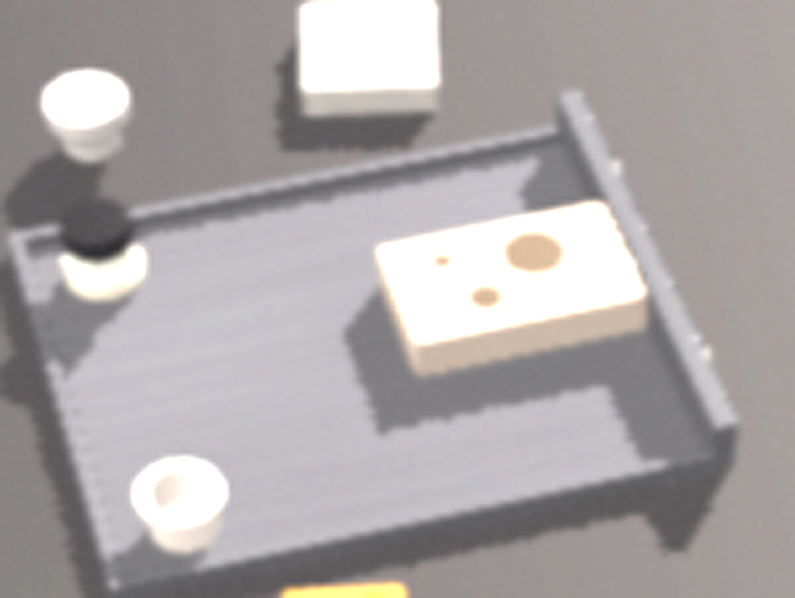

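View pics/ft.png

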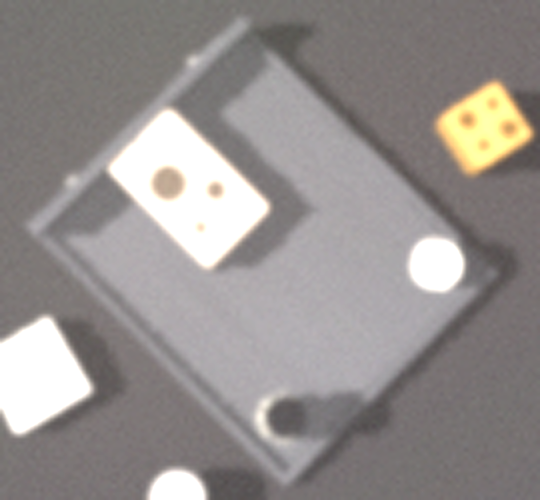

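The block lies flat. Its leading edge, (110,165) to (170,108), is flush with and parallel to the stop, and the jar, pot and the other items in view are where they were. Handing in.

```bash
python3 -c "
from workcell import *
print(finish_job())"
```

```text
the job is handed in; nothing more can be done
None
```

The block was tipped towards the stop, lies flat and was pushed square against it; the job is handed in at about 12 s, nothing else in view had moved, and no verdict was returned.

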